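Cull the broken bench pin into the scrap drawer

ROBOT

A 6-joint arm with a two-finger parallel gripper is mounted at the origin on the work surface. World frame = base frame: x ahead of the robot, y to its left, z up, the work surface at z = 0. Lengths are in m, angles in rad, forces in N, time in s.
With the tool pointing down it reaches from about 0.35 to 0.875 m from the base axis. Payload 15.5 kg.
Tool frame: the origin (TCP) lies midway between the tips of the shut fingers; the grasp point (between the pads) lies 19 mm behind it (robot.grip_point_offset is the z of the grasp point in the tool frame, in m); z points along the fingers, y is the line along which they close (so a half turn about z gives the same grasp; the last joint's range is limited). The gripper opens to 85 mm and grips with 20 to 120 N. Pads are 22 mm wide; open, the fingers measure 114 mm over their backs; the gripper's body (76 mm by 85 mm) begins 54 mm behind the grasp point. The pads swing forward as they close: fully open they stand 13 mm farther back than shut.
Start: joints at [-1.361, 0.494, 1.345, -0, 1.302, -0.096], TCP at [0.188, -0.596, 0.231] pointing down, gripper open.
Joint ranges: [-2.91, 2.91], [-0.82, 2.16], [0.22, 2.67], [-1.22, 4.37], [0.12, 2.79], [-3.08, 3.08]. Speed limits (rad/s): [1.89, 1.89, 2.57, 3.01, 3.01, 3.01].

INTERFACE

Orientations are given as a rotation vector (axis times angle).
In Python, from bench import robot gives the robot as it stands.
- The arm moves only by the tool jog_arm, never from a script. Its argument "steps" is a list of rows, each an object of numbers: "x", "y", "z": the shift along the tool's x, y, z each as a share of 20 mm, from -1 to 1; "wx", "wy", "wz": the turn, a rotation vector about the tool's x, y, z each as a share of 0.08 rad, from -1 to 1. In form: [{"x": .., "y": .., "z": .., "wx": .., "wy": .., "wz": ..}, ...]. A call has 1 to 8 rows; each row shifts and turns the commanded pose from where the row before left it, along the tool's axes as they then stand; what a row does not reach is not made up. A row lasts 1/12 s, in which the tool goes at most 41.7 mm and 7.16 degrees, less where a joint would pass 70% of its speed; a pose out of reach is approached as far as the arm can. A call with a number of a shift or a turn outside -1 to 1 is refused whole. A call with a gripper value outside its range is refused whole. "jaw" is the finger opening in mm, from 0 to 85.4, set as the call begins (left out, the last holds). The fingers move at their own pace and stop on an object; "newtons" is the grip in N (left out, the last holds). Time passes only in rows, so rows that do not move let the fingers close. It gives the time, the measured TCP pose, the force, the opening and the grip force at its end, in the units of the state.
- robot.read_state(): the state, without advancing time (a new reading comes with each control period).
- robot.camera(name): name is "scene" or "top" or "wrist"; returns (picture, depth): 420x560x3 uint8, red, green, blue; 420x560 float32, m along the optical axis (not along the pixel's ray), 0 where there is no reading.
- robot.get_calibration(name): a dict with "vertical_fov" (degrees; the focal length in pixels is half the picture's height over the tangent of half this angle, whatever the lens; pixels are square), "cx", "cy" (the principal point, pixels), "R" (3x3) and "t" (3): a world point X has camera coordinates R X + t. Camera axes: x right, y down, z forward; pixel columns grow to the right and rows downward; lengths in m; the calibration is good to about 2 mm. A picture is of the moment at which its call begins: read the wrist's pose just before it. get_calibration takes no time and is no camera call; for the wrist camera it gives the pose at the moment of the call.
- robot.sign_off(): hands the job in; it is judged then, once.
The state is a dict: "clock": time; "joints": joint angles; "joint_velocities": joint speeds; "joint_efforts": joint torques, N m; "eef_pos": TCP position; "tcp_rot": TCP orientation; "ft_force": force on the tool from outside, world axes, zero at the start; "torque": the same for the moment, N m; "grip_width": opening from 0.0 (shut) to 1.0 (fully open); "gripper_force": force on a finger pad.
Only numpy, scipy, OpenCV 4.12 (cv2) and the standard library are available. Lean on these libraries where they do the work, as an engineer would, in place of code of your own. Each camera call takes 0.05 s, during which the arm holds its last target. There are 200 camera calls.

TASK

One of the four wooden bench pins on the sloping rack has a prong snapped off. Pull open the scrap drawer of the wooden drawer box, lift that broken pin off the rack and drop it into the drawer, then push the drawer fully shut. Leave the three sound pins on the rack and everything else on the bench where they are.

Things in the scene. Friction and masses are not known exactly. Their poses are not given: they have to be found in the camera images.
- pin_broken: broken bench pin, pale wood, 60 g: solid body 70 x 34 x 18 mm (x -55 to +15 mm; grip its 34 mm width here), one whole prong 40 mm long at +y, the other (-y) snapped to a 12 mm stub. Origin: centre of the underside of the 110 x 34 mm outline; x to the prongs, y across, z out of the upper face; mass centre x = -7. Lies on the 35 degree slope, x up the slope, z square to it, lower end on the ledge
- pin_a: a sound wooden bench pin, one of three alike: 110 x 34 x 18 mm, both prongs whole. Starts on the rack. Origin and axes as for pin_broken. It stays on the rack
- pin_b: a sound wooden bench pin, one of three alike: 110 x 34 x 18 mm, both prongs whole. Starts on the rack. Origin and axes as for pin_broken. It stays on the rack
- pin_c: a sound wooden bench pin, one of three alike: 110 x 34 x 18 mm, both prongs whole. Starts on the rack. Origin and axes as for pin_broken. It stays on the rack
- rack: fixed wooden sloping rack, 290 mm wide (y), about 130 mm deep (x) and 115 mm high at the back. Origin: centre of its underside on the table; x points to the back, away from the robot. Its dark board rises 35 degrees towards +x; the four pins lie side by side on it at about 72 mm pitch along y, in any order, 38 mm clear between neighbours. A ledge 12 mm high along the foot of the slope stops them
- cab_drawer0 (a joint): opening of the scrap drawer in m: 0 shut (front flush with the box), at most 0.150 open; may start slightly ajar. Slides with light friction (about 1 N) and stays where it is left
- cab_drawer0_handle (a point): middle of the drawer's brass knob, a disc 28 mm in diameter and 16 mm long (along x) on a thin neck; moves with the drawer. It is 35 mm out from the drawer's front, the knob's outer face 43 mm. Axes: x into the box (the drawer pulls out along -x), y across, z up. The box's top is 38 mm above this point
- scrap_floor (a point): centre of the drawer's inner floor, moves with the drawer. Axes: x into the box, y across, z up. The inside measures 175 mm (x) by 218 mm (y), side walls 48 mm high, front panel 57 mm above the floor and 15 mm thick
- drop_point (a point): on the drawer's inner floor, 28 mm in front of scrap_floor: the middle of the part that is uncovered when the drawer is 0.125 m open (then 119 mm in x, 218 mm in y is open to above). Axes as scrap_floor
- cab: fixed wooden drawer box, 220 mm deep (x), 260 mm wide (y), 150 mm high, one drawer at the top and an open cubby with boxes below; a copper tin and a bur stand on its top at the back. Origin: centre of its underside; its front faces its own -x
- torch: bystander: black hand torch standing upright, base 72 mm across, 155 mm high, origin at the centre of its base
- caliper: bystander: steel caliper lying flat, 190 mm long (x), black slide 60 mm long and 13 mm high, origin at the middle of its beam's underside
- block: bystander: steel bench block 90 x 90 x 20 mm, origin at the centre of its underside
- pliers: bystander: pliers lying flat, about 155 mm long (x), 16 mm high, yellow handles, origin near the pivot
- mallet: bystander: wooden mallet lying down, about 240 mm long (x), head 50 mm in diameter and 90 mm long at +x, origin at mid-length
- jar: bystander: glass jar with steel lid, 64 mm across, 85 mm high, origin at the centre of its base
- tin: bystander: small copper tin, 72 mm across, 60 mm high, origin at the centre of its base
Mind the look-alikes: they are no part of the job. What is shaped like the pin_broken but purple or yellow is not meant.

How it is judged:
By the outcome, as a careful person would: the job done as asked, in the order asked, and still so for the second after the job is handed in, with the robot touching nothing.
It also fails if it takes over 58 s, if anything falls off the work surface, if the arm or the gripper's body presses on something with over 40 N, if the wrist force passes 120 N, or if a joint passes its speed limit or range.

## Working session

There is one attempt and no reset: what is moved stays moved. The work goes in short steps, Python scripts to look and compute and a tool call to move; the robot and the scene stay as the last step left them, time stands still between calls to the robot, and variables do not carry over. Pictures are saved under pics/ and viewed, at most 10 in all, crops included, and the job is handed in when it is done.

Besides the shell and the picture viewer there is one more tool, called after ">>>" as name([rows], argument=value, ...), one row to a line, values as JSON. jog_arm: Moves the arm, as the interface text tells. Its arguments: {"type":"object","properties":{"steps":{"type":"array"},"jaw":{"type":"number"},"newtons":{"type":"number"}},"required":["steps"]}

```bash
mkdir -p pics
cat > h.py <<'E'
import numpy as np, cv2
from bench import robot
from scipy.spatial.transform import Rotation as Ro
def grab(n):
    c=robot.get_calibration(n); im,d=robot.camera(n); return c,im,d
def cloud(c,d):
    f=d.shape[0]/2/np.tan(np.radians(c["vertical_fov"])/2)
    v,u=np.mgrid[:d.shape[0],:d.shape[1]]
    P=np.dstack([(u-c["cx"])/f*d,(v-c["cy"])/f*d,d])
    W=(P-np.array(c["t"]))@np.array(c["R"]); W[d<=0]=np.nan
    return W
E
python3 - <<'E'
from h import *
for n in("scene","top"):
    c,im,d=grab(n); np.savez(n,im=im,d=d,W=cloud(c,d)); 
    cv2.imwrite(f"pics/{n}1.png",im[:,:,::-1]); print(n,c,(d>0).mean())
s=robot.read_state();print(s,robot.grip_point_offset)
E
```

```text
scene {'vertical_fov': 46.183141190227815, 'cx': 263.74331701775907, 'cy': 210.7285158561554, 'R': array([[ 0.56862115,  0.82250126,  0.01271459],
       [ 0.70837124, -0.48174476, -0.51588   ],
       [-0.41818677,  0.30234693, -0.8565665 ]]), 't': array([-0.30598017, -0.32389842,  1.79715882])} 0.996016156462585
top {'vertical_fov': 46.99081894681802, 'cx': 276.3453116226948, 'cy': 211.64798684554233, 'R': array([[-0.01685295, -0.99978557, -0.01203291],
       [-0.98603384,  0.01861304, -0.16550175],
       [ 0.16569023,  0.00907567, -0.98613609]]), 't': array([0.01591263, 0.49808991, 1.55217673])} 0.9960289115646258
{'clock': 0.1, 'joints': array([-1.36151343e+00,  4.94143626e-01,  1.34605290e+00, -9.03162304e-06,
        1.30251230e+00, -9.55241638e-02]), 'joint_velocities': array([-0.00070143, -0.00074974, -0.00144895, -0.00111927,  0.0004528 ,
       -0.00058599]), 'joint_efforts': array([-3.18648233e-05, -8.83591461e+01, -3.84564078e+01, -3.49673355e-04,
        5.17041452e-03,  8.71589350e-06]), 'eef_pos': array([ 0.18748721, -0.59588024,  0.23075136]), 'tcp_rot': array([-3.10407705e+00, -4.76773127e-01,  1.13286781e-04]), 'ft_force': array([ 0.68100732, -0.09185637,  0.09704833]), 'torque': array([ 0.05869555, -0.0287873 ,  0.01328809]), 'gripper_force': 0.0, 'grip_width': 1.0013976905306796} -0.0187
```

View pics/scene1.png

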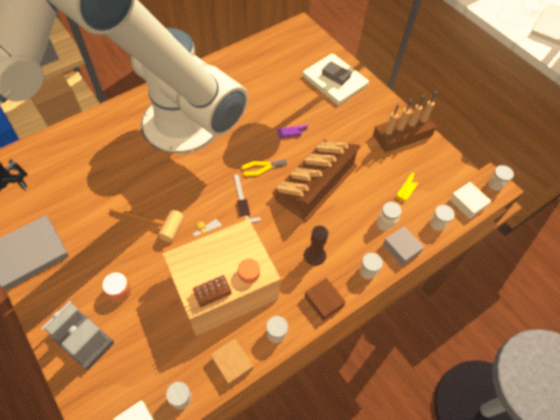

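View pics/top1.png

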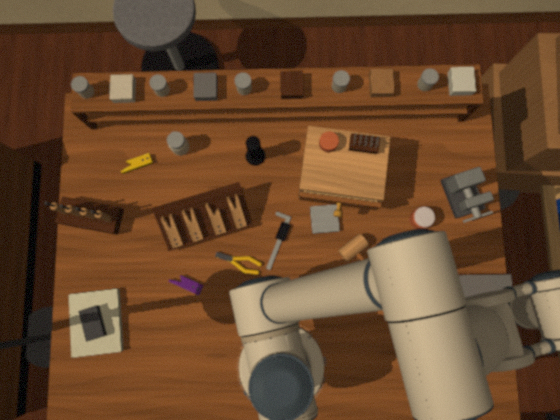

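Top view: the rack is at about (203,220) with four pins near (172,229), (193,224), (216,219) and (237,212). The drawer box is at (345,165) with its knob at (337,210). The purple (187,285) and yellow (137,162) look-alikes are off the rack. Next I enlarge the rack and the box front, and measure.

Run:
```python
from h import *
a=np.load("top.npz");b=np.load("scene.npz")
A=cv2.resize(a["im"][180:255,150:255],(560,400),interpolation=3)
B=cv2.resize(b["im"][130:220,265:365],(444,400),interpolation=3)
A=cv2.resize(A,(420,300));B=cv2.resize(B,(333,300))
C=cv2.resize(a["im"][115:240,295:415],(384,400)[:2],interpolation=3)[:300]
C=cv2.resize(a["im"][120:225,295:400],(300,300),interpolation=3)
D=cv2.resize(b["im"][190:290,155:285],(390,300),interpolation=3)
t=np.hstack([A,B]);u=np.hstack([C,D]);u=np.hstack([u,np.zeros((300,t.shape[1]-u.shape[1],3),np.uint8)])
cv2.imwrite("pics/crop1.png",np.vstack([t,u])[:,:,::-1])
for k,w in(("top",a["W"]),):
  for (x,y) in [(237,212),(216,219),(193,224),(172,229),(337,210),(345,165),(254,150),(338,205),(334,211),(341,211)]: print(k,x,y,w[y,x].round(3))
# box top
W=a["W"];m=(abs(W[...,2]-.15)<.006); m[:110]=0;m[215:]=0;m[:,:290]=0;m[:,400:]=0
r=cv2.minAreaRect((W[m][:,:2]*1000).astype(np.float32));print("box",m.sum(),r,W[m][:,2].mean())
```

```text
top 237 212 [0.494 0.134 0.074]
top 216 219 [0.472 0.202 0.076]
top 193 224 [0.457 0.276 0.077]
top 172 229 [0.442 0.342 0.08 ]
top 337 210 [ 0.486 -0.183  0.124]
top 345 165 [ 0.624 -0.211  0.147]
top 254 150 [0.681 0.073 0.14 ]
top 338 205 [ 0.503 -0.188  0.119]
top 334 211 [ 0.485 -0.175  0.115]
top 341 211 [ 0.483 -0.196  0.122]
box 4142 ((626.945068359375, -209.87001037597656), (260.40032958984375, 223.1214599609375), 80.9821548461914) 0.14954047078980856
```

View pics/crop1.png

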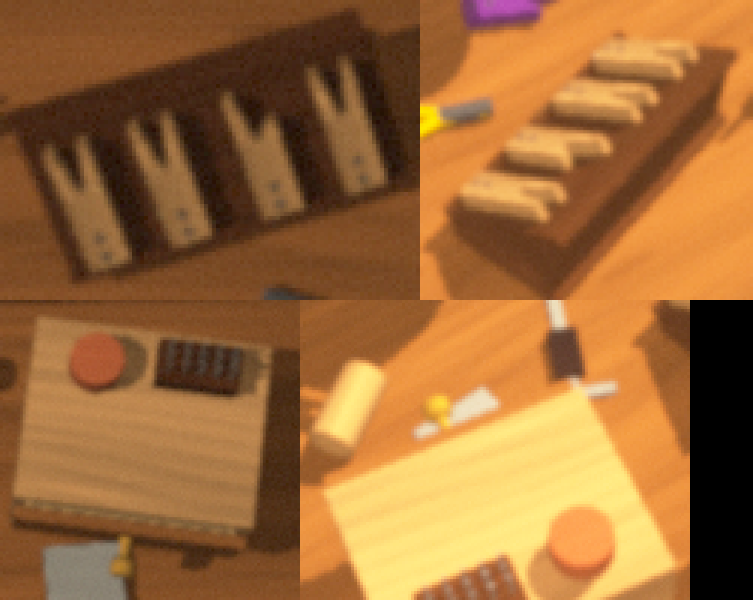

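Candidates in the top view are the pins at (172,229), (193,224), (215,221) and (237,212). In the crop, the pin at (262,165), full-image (215,221), has its right-hand (-y) prong cut to a stub, and the other three have two whole prongs. The scene crop agrees: the second pin from the lower left has the short prong. So pin_broken is near (0.472, 0.202), and I'll measure it and the knob exactly.

Run:
```python
from h import *
a=np.load("top.npz");b=np.load("scene.npz")
th=np.radians(-9.02);ex=np.array([np.cos(th),np.sin(th)]);ey=np.array([-ex[1],ex[0]]);c0=np.array([.627,-.210])
for n,q in(("top",a),("scene",b)):
  W=q["W"];hsv=cv2.cvtColor(q["im"],cv2.COLOR_RGB2HSV)
  L=np.dstack([(W[...,:2]-c0)@ex,(W[...,:2]-c0)@ey,W[...,2]])
  m=(L[...,0]<-.125)&(L[...,0]>-.26)&(abs(L[...,1])<.06)&(W[...,2]>.085)&(W[...,2]<.14)
  P=L[m];print(n,"knob n",m.sum(),"box-frame min/med/max",P.min(0).round(3),np.median(P,0).round(3),P.max(0).round(3))
  m=(abs(L[...,1])<.12)&(L[...,0]<-.1)&(L[...,0]>-.26)&(W[...,2]>.125)
  P=L[m];print(" front edge hist",np.histogram(P[:,0],np.arange(-.16,-.095,.005)),[ (lo.round(3),np.median(P[(P[:,0]>lo)&(P[:,0]<lo+.005),2]).round(3)) for lo in np.arange(-.15,-.1,.005)])
  # rack: board & pins
  m=(W[...,0]>.38)&(W[...,0]<.62)&(W[...,1]>.06)&(W[...,1]<.42)&(W[...,2]>.03)
  V=hsv[...,2].astype(int);pin=m&(q["im"][...,0]>(105 if n=="top" else 190))&(hsv[...,1]<150)
  k,lab,st,ce=cv2.connectedComponentsWithStats(pin.astype(np.uint8))
  for i in range(1,k):
    if st[i,4]<40: continue
    P=W[lab==i];mu=np.median(P,0);u,s,vt=np.linalg.svd(P-P.mean(0))
    print("  pin",st[i],ce[i].round(0),P.mean(0).round(3),"axis",vt[0].round(3),"n",vt[2].round(3),"ext",np.ptp((P-P.mean(0))@vt.T,0).round(3))
```

```text
top knob n 74 box-frame min/med/max [-0.161 -0.014  0.105] [-0.149  0.001  0.12 ] [-0.125  0.013  0.131]
 front edge hist (array([  6,   2,   1,   1,   0,   0,   0,   0,  98, 127, 119,  75]), array([-0.16 , -0.155, -0.15 , -0.145, -0.14 , -0.135, -0.13 , -0.125,
       -0.12 , -0.115, -0.11 , -0.105, -0.1  ])) [(np.float64(-0.15), np.float64(0.131)), (np.float64(-0.145), np.float64(0.128)), (np.float64(-0.14), np.float64(nan)), (np.float64(-0.135), np.float64(nan)), (np.float64(-0.13), np.float64(nan)), (np.float64(-0.125), np.float64(nan)), (np.float64(-0.12), np.float64(0.134)), (np.float64(-0.115), np.float64(0.137)), (np.float64(-0.11), np.float64(0.137)), (np.float64(-0.105), np.float64(0.136))]
  pin [228 197  18  32 171] [237. 214.] [0.488 0.133 0.072] axis [-0.795 -0.22  -0.565] n [ 0.546  0.145 -0.825] ext [0.108 0.033 0.025]
  pin [208 209  18  26 145] [216. 223.] [0.461 0.202 0.067] axis [-0.745 -0.322 -0.584] n [ 0.618 -0.005 -0.786] ext [0.095 0.042 0.028]
  pin [186 212  16  29 169] [194. 228.] [0.443 0.274 0.068] axis [-0.811 -0.148 -0.567] n [ 0.571  0.017 -0.821] ext
[... 527 characters left out ...]
.145), np.float64(0.127)), (np.float64(-0.14), np.float64(0.126)), (np.float64(-0.135), np.float64(nan)), (np.float64(-0.13), np.float64(nan)), (np.float64(-0.125), np.float64(nan)), (np.float64(-0.12), np.float64(0.137)), (np.float64(-0.115), np.float64(0.139)), (np.float64(-0.11), np.float64(0.139)), (np.float64(-0.105), np.float64(0.141))]
  pin [308 156  17   5  43] [315. 158.] [0.445 0.268 0.071] axis [0.805 0.119 0.581] n [ 0.564  0.154 -0.812] ext [0.079 0.017 0.007]
  pin [294 170  14   6  41] [301. 172.] [0.465 0.195 0.07 ] axis [0.813 0.034 0.582] n [ 0.576  0.101 -0.811] ext [0.074 0.025 0.007]
  pin [280 183  15   7  48] [287. 186.] [0.484 0.126 0.071] axis [0.815 0.096 0.572] n [-0.564 -0.1    0.82 ] ext [0.072 0.017 0.009]
  return _methods._mean(a, axis=axis, dtype=dtype,
  ret = ret.dtype.type(ret / rcount)
```

```bash
cat >> h.py <<'E'
def down(yaw,tilt=0):  # tool down, x axis at yaw (deg); tilt: tool z leans to +x by tilt
    return Ro.from_euler("z",yaw,degrees=True)*Ro.from_euler("y",-tilt,degrees=True)*Ro.from_rotvec([np.pi,0,0])
def plan(wps):  # [(pos,R)] from the present pose; prints the rows in the move's units
    s=robot.read_state();p=np.array(s["eef_pos"]);R=Ro.from_rotvec(s["tcp_rot"]);n0=0;rows=[]
    print("at",p.round(4),"wid",round(s["grip_width"],3),"clk",s["clock"])
    for q,Q in wps:
        q=np.array(q);rv=(R.inv()*Q).as_rotvec()
        n=max(1,int(np.ceil(max(np.abs(R.inv().apply(q-p)).max()/.02*1.0,np.linalg.norm(q-p)/.028,np.abs(rv).max()/.08))))
        for i in range(n):
            k=n-i; d=R.inv().apply((q-p)/k)/.02; w=(R.inv()*Q).as_rotvec()/k/.08
            d=np.clip(d,-1,1).round(2);w=np.clip(w,-1,1).round(2);rows.append(np.r_[d,w])
            p=p+R.apply(d*.02);R=R*Ro.from_rotvec(w*.08)
        rows.append(None)
    for r in rows: print("--" if r is None else r.tolist())
E
python3 - <<'E'
from h import *
plan([([.476,-.186,.20],down(-9)),([.476,-.186,.093],down(-9))])
E
```

```text
at [ 0.1875 -0.5959  0.2308] wid 1.001 clk 0.1
[1.0, -0.76, 0.08, -0.0, 0.0, 0.29]
[0.98, -0.78, 0.08, -0.0, 0.0, 0.29]
[0.96, -0.81, 0.08, -0.0, 0.0, 0.29]
[0.94, -0.83, 0.08, -0.0, 0.0, 0.29]
[0.92, -0.85, 0.08, -0.0, 0.0, 0.29]
[0.9, -0.87, 0.08, -0.0, 0.0, 0.29]
[0.88, -0.89, 0.08, -0.0, 0.0, 0.29]
[0.86, -0.91, 0.08, -0.0, 0.0, 0.29]
[0.84, -0.93, 0.08, -0.0, 0.0, 0.29]
[0.82, -0.95, 0.08, -0.0, 0.0, 0.29]
[0.79, -0.97, 0.08, -0.0, 0.0, 0.29]
[0.77, -0.99, 0.08, -0.0, 0.0, 0.29]
[0.75, -1.0, 0.07, -0.0, 0.0, 0.29]
[0.72, -1.0, 0.08, -0.0, 0.0, 0.29]
[0.7, -1.0, 0.07, -0.0, 0.0, 0.29]
[0.68, -1.0, 0.08, -0.0, 0.0, 0.28]
[0.65, -1.0, 0.07, -0.0, 0.0, 0.29]
[0.62, -1.0, 0.08, -0.0, 0.0, 0.28]
[0.6, -1.0, 0.07, -0.01, 0.0, 0.29]
[0.56, -1.0, 0.08, -0.0, 0.0, 0.28]
--
[-0.0, -0.08, 0.89, -0.0, 0.0, 0.0]
[-0.0, -0.08, 0.89, -0.0, 0.0, 0.0]
[-0.0, -0.08, 0.89, -0.0, 0.0, 0.0]
[-0.0, -0.08, 0.89, -0.0, 0.0, 0.0]
[-0.0, -0.08, 0.89, -0.0, 0.0, 0.0]
[-0.01, -0.08, 0.9, -0.0, 0.0, 0.0]
--
```

>>> jog_arm([
  {"x":1,"y":-0.76,"z":0.08,"wz":0.29},
  {"x":0.98,"y":-0.78,"z":0.08,"wz":0.29},
  {"x":0.96,"y":-0.8,"z":0.08,"wz":0.29},
  {"x":0.94,"y":-0.83,"z":0.08,"wz":0.29},
  {"x":0.92,"y":-0.85,"z":0.08,"wz":0.29},
  {"x":0.9,"y":-0.87,"z":0.08,"wz":0.29},
  {"x":0.88,"y":-0.89,"z":0.08,"wz":0.29},
  {"x":0.86,"y":-0.91,"z":0.08,"wz":0.29},
], jaw=70, newtons=30)

```text
invalid input at $.steps[0]: expected keys x, y, z, wx, wy, wz
```

>>> jog_arm([
  {"x":0.84,"y":-0.93,"z":0.08,"wz":0.29},
  {"x":0.82,"y":-0.95,"z":0.08,"wz":0.29},
  {"x":0.79,"y":-0.97,"z":0.08,"wz":0.29},
  {"x":0.77,"y":-0.99,"z":0.08,"wz":0.29},
  {"x":0.75,"y":-1,"z":0.08,"wz":0.29},
  {"x":0.72,"y":-1,"z":0.08,"wz":0.29},
  {"x":0.7,"y":-1,"z":0.08,"wz":0.29},
  {"x":0.68,"y":-1,"z":0.08,"wz":0.29},
])

```text
invalid input at $.steps[0]: expected keys x, y, z, wx, wy, wz
```

>>> jog_arm([
  {"x":0.65,"y":-1,"z":0.08,"wz":0.29},
  {"x":0.62,"y":-1,"z":0.08,"wz":0.29},
  {"x":0.6,"y":-1,"z":0.08,"wz":0.28},
  {"x":0.56,"y":-1,"z":0.08,"wz":0.28},
])

```text
invalid input at $.steps[0]: expected keys x, y, z, wx, wy, wz
```

Run:
```python
from h import *
c,im,d=grab("wrist");W=cloud(c,d);cv2.imwrite("pics/w1.png",im[:,:,::-1])
m=(W[...,2]>.1)&(W[...,2]<.14)&(W[...,0]<.497)&(abs(W[...,1]+.186)<.05)
P=W[m];print(m.sum(),P.min(0).round(4),np.median(P,0).round(4),P.max(0).round(4)) if m.any() else 0
v,u=np.nonzero(m);print(u.min(),u.max(),v.min(),v.max())
plan([([.476,-.186,.093],down(-9))])
```

```text
Traceback (most recent call last):
ValueError: zero-size array to reduction operation minimum which has no identity
```

View pics/w1.png

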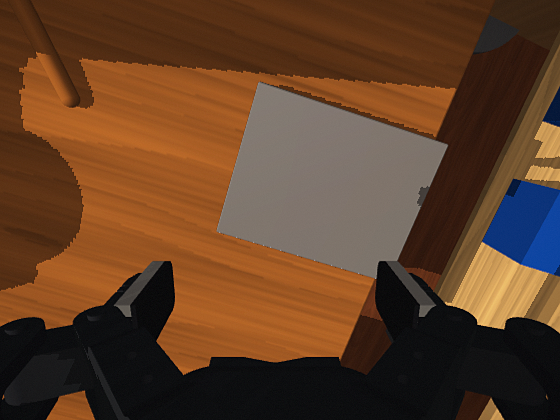

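The rows need all six keys, so nothing moved. The wrist picture only shows the start area: a grey slab and the fingers at (150,300) and (400,300). I'll repeat with full rows.

>>> jog_arm([
  {"x":1,"y":-0.76,"z":0.08,"wx":0,"wy":0,"wz":0.29},
  {"x":0.98,"y":-0.78,"z":0.08,"wx":0,"wy":0,"wz":0.29},
  {"x":0.96,"y":-0.8,"z":0.08,"wx":0,"wy":0,"wz":0.29},
  {"x":0.94,"y":-0.83,"z":0.08,"wx":0,"wy":0,"wz":0.29},
  {"x":0.92,"y":-0.85,"z":0.08,"wx":0,"wy":0,"wz":0.29},
  {"x":0.9,"y":-0.87,"z":0.08,"wx":0,"wy":0,"wz":0.29},
  {"x":0.88,"y":-0.89,"z":0.08,"wx":0,"wy":0,"wz":0.29},
  {"x":0.86,"y":-0.91,"z":0.08,"wx":0,"wy":0,"wz":0.29},
], jaw=70, newtons=30)

```text
clock: 0.82
eef_pos: [0.3036, -0.4313, 0.2183]
tcp_rot: [-3.136, -0.185, 0.0]
ft_force: [1.5, -0.6, -0.1]
grip_width: 0.82
gripper_force: 0.0
```

>>> jog_arm([
  {"x":0.84,"y":-0.93,"z":0.08,"wx":0,"wy":0,"wz":0.29},
  {"x":0.82,"y":-0.95,"z":0.08,"wx":0,"wy":0,"wz":0.29},
  {"x":0.79,"y":-0.97,"z":0.08,"wx":0,"wy":0,"wz":0.29},
  {"x":0.77,"y":-0.99,"z":0.08,"wx":0,"wy":0,"wz":0.29},
  {"x":0.75,"y":-1,"z":0.08,"wx":0,"wy":0,"wz":0.29},
  {"x":0.72,"y":-1,"z":0.08,"wx":0,"wy":0,"wz":0.29},
  {"x":0.7,"y":-1,"z":0.08,"wx":0,"wy":0,"wz":0.29},
  {"x":0.68,"y":-1,"z":0.08,"wx":0,"wy":0,"wz":0.29},
])

```text
clock: 1.48
eef_pos: [0.419, -0.2698, 0.2055]
tcp_rot: [-3.14, 0.106, 0.0]
ft_force: [-0.8, -0.5, 0.1]
grip_width: 0.821
gripper_force: 0.0
```

>>> jog_arm([
  {"x":0.65,"y":-1,"z":0.08,"wx":0,"wy":0,"wz":0.29},
  {"x":0.62,"y":-1,"z":0.08,"wx":0,"wy":0,"wz":0.29},
  {"x":0.6,"y":-1,"z":0.08,"wx":0,"wy":0,"wz":0.28},
  {"x":0.56,"y":-1,"z":0.08,"wx":0,"wy":0,"wz":0.28},
])

```text
clock: 1.82
eef_pos: [0.4755, -0.1951, 0.1991]
tcp_rot: [-3.132, 0.249, 0.0]
ft_force: [-0.1, 0.1, -0.4]
grip_width: 0.826
gripper_force: 0.0
```

Run:
```python
from h import *
c,im,d=grab("wrist");W=cloud(c,d);cv2.imwrite("pics/w2.png",im[:,:,::-1])
m=(W[...,2]>.1)&(W[...,2]<.14)&(W[...,0]<.497)&(abs(W[...,1]+.186)<.05)
P=W[m];v,u=np.nonzero(m)
if m.any(): print(m.sum(),P.min(0).round(4),np.median(P,0).round(4),P.max(0).round(4),u.min(),u.max(),v.min(),v.max())
plan([([.476,-.186,.093],down(-9))])
```

```text
1381 [ 0.4656 -0.2009  0.109 ] [ 0.4802 -0.1884  0.1222] [ 0.497  -0.1724  0.1284] 244 282 186 233
at [ 0.4772 -0.1926  0.1989] wid 0.823 clk 1.8667
[-0.02, -0.05, 0.88, -0.0, -0.0, -0.01]
[-0.02, -0.05, 0.88, -0.0, -0.0, -0.0]
[-0.02, -0.05, 0.88, -0.0, -0.0, -0.01]
[-0.02, -0.05, 0.88, -0.01, -0.0, -0.0]
[-0.02, -0.06, 0.89, -0.0, -0.0, -0.01]
[-0.01, -0.05, 0.88, -0.01, -0.0, -0.0]
--
```

View pics/w2.png

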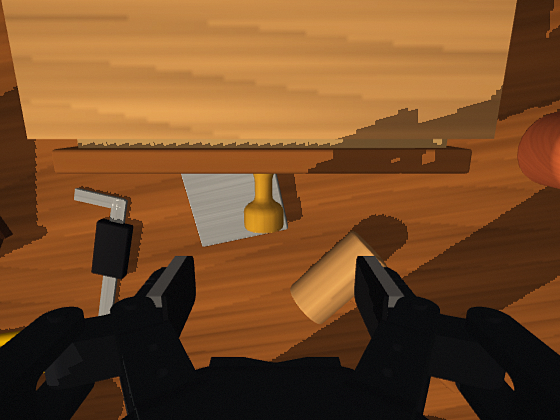

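The wrist view shows the brass knob at (263,215), the drawer slightly ajar and the fingers straddling it. It measures at about (0.476, -0.187, 0.114), which agrees with the box geometry.

>>> jog_arm([
  {"x":-0.02,"y":-0.05,"z":0.88,"wx":0,"wy":0,"wz":0},
  {"x":-0.02,"y":-0.05,"z":0.88,"wx":0,"wy":0,"wz":0},
  {"x":-0.02,"y":-0.05,"z":0.88,"wx":0,"wy":0,"wz":0},
  {"x":-0.02,"y":-0.05,"z":0.88,"wx":0,"wy":0,"wz":0},
  {"x":-0.02,"y":-0.05,"z":0.88,"wx":0,"wy":0,"wz":0},
  {"x":-0.02,"y":-0.05,"z":0.8,"wx":0,"wy":0,"wz":0},
  {"x":0,"y":0,"z":0,"wx":0,"wy":0,"wz":0},
])

```text
clock: 2.45
eef_pos: [0.472, -0.1891, 0.0928]
tcp_rot: [-3.13, 0.247, 0.006]
ft_force: [-0.8, 0.2, -0.2]
grip_width: 0.818
gripper_force: 0.0
```

>>> jog_arm([
  {"x":0,"y":0,"z":0,"wx":0,"wy":0,"wz":0},
  {"x":0,"y":0,"z":0,"wx":0,"wy":0,"wz":0},
  {"x":0,"y":0,"z":0,"wx":0,"wy":0,"wz":0},
  {"x":0,"y":0,"z":0,"wx":0,"wy":0,"wz":0},
  {"x":0,"y":0,"z":0,"wx":0,"wy":0,"wz":0},
  {"x":0,"y":0,"z":0,"wx":0,"wy":0,"wz":0},
], jaw=10, newtons=30)

```text
clock: 2.95
eef_pos: [0.4739, -0.1872, 0.0967]
tcp_rot: [-3.128, 0.248, -0.002]
ft_force: [5.2, 32.1, 20.5]
grip_width: 0.31
gripper_force: 28.6
```

>>> jog_arm([
  {"x":-0.2,"y":-0.1,"z":-0.15,"wx":0,"wy":0,"wz":0},
  {"x":-0.9,"y":0,"z":0,"wx":0,"wy":0,"wz":0},
  {"x":-1,"y":0,"z":0,"wx":0,"wy":0,"wz":0},
  {"x":-1,"y":0,"z":0,"wx":0,"wy":0,"wz":0},
  {"x":-1,"y":0,"z":0,"wx":0,"wy":0,"wz":0},
  {"x":-1,"y":0,"z":0,"wx":0,"wy":0,"wz":0},
  {"x":-0.9,"y":0,"z":0,"wx":0,"wy":0,"wz":0},
  {"x":0,"y":0,"z":0,"wx":0,"wy":0,"wz":0},
], newtons=25)

```text
clock: 3.62
eef_pos: [0.3517, -0.1675, 0.0985]
tcp_rot: [-3.13, 0.247, 0.005]
ft_force: [0.8, 12.5, -16.0]
grip_width: 0.309
gripper_force: 29.2
```

>>> jog_arm([
  {"x":0,"y":0,"z":0,"wx":0,"wy":0,"wz":0},
  {"x":0,"y":0,"z":0,"wx":0,"wy":0,"wz":0},
])

```text
clock: 3.78
eef_pos: [0.3543, -0.1679, 0.0984]
tcp_rot: [-3.13, 0.248, 0.003]
ft_force: [0.8, 11.9, -11.2]
grip_width: 0.308
gripper_force: 29.6
```

>>> jog_arm([
  {"x":0,"y":0,"z":0,"wx":0,"wy":0,"wz":0},
  {"x":0,"y":0,"z":0,"wx":0,"wy":0,"wz":0},
  {"x":0,"y":0,"z":0,"wx":0,"wy":0,"wz":0},
  {"x":0,"y":0,"z":-0.5,"wx":0,"wy":0,"wz":0},
  {"x":0,"y":0,"z":-1,"wx":0,"wy":0,"wz":0},
  {"x":0,"y":0,"z":-1,"wx":0,"wy":0,"wz":0},
  {"x":0,"y":0,"z":-1,"wx":0,"wy":0,"wz":0},
  {"x":0,"y":0,"z":-1,"wx":0,"wy":0,"wz":0},
], jaw=60)

```text
clock: 4.45
eef_pos: [0.3555, -0.1693, 0.1897]
tcp_rot: [3.131, -0.247, 0.001]
ft_force: [0.2, -0.0, -0.6]
grip_width: 0.701
gripper_force: 0.0
```

>>> jog_arm([
  {"x":0,"y":0,"z":-1,"wx":0,"wy":0,"wz":0},
  {"x":0,"y":0,"z":-1,"wx":0,"wy":0,"wz":0},
  {"x":0,"y":0,"z":-1,"wx":0,"wy":0,"wz":0},
])

```text
clock: 4.7
eef_pos: [0.3554, -0.1692, 0.2498]
tcp_rot: [3.131, -0.247, 0.002]
ft_force: [0.9, 0.1, 0.4]
grip_width: 0.703
gripper_force: 0.0
```

Run:
```python
from h import *
c,im,d=grab("wrist");W=cloud(c,d);cv2.imwrite("pics/w3.png",im[:,:,::-1])
th=np.radians(-9.02);ex=np.array([np.cos(th),np.sin(th)]);ey=np.array([-ex[1],ex[0]]);c0=np.array([.627,-.210])
L=np.dstack([(W[...,:2]-c0)@ex,(W[...,:2]-c0)@ey,W[...,2]])
m=(L[...,2]>.095)&(L[...,2]<.145)&(abs(L[...,1])<.02)&(L[...,0]<-.245)&(L[...,0]>-.33)&(W[...,2]<.135)
P=L[m];print("knob",m.sum(),np.percentile(P,[2,50,98],0).round(4))
for lo in np.arange(-.30,-.10,.01):
  m=(abs(L[...,1]-.06)<.02)&(abs(L[...,0]-lo)<.005);
  if m.any():print(round(lo,3),np.nanmedian(L[m][:,2]).round(3),end="; ")
# target above pin: tilt 35 yaw 16.3
Q=down(16.3,35);print("\ntoolz",Q.apply([0,0,1]),"x",Q.apply([1,0,0]))
t=np.array([.465,.20,.072])
plan([([.36,0,.26],down(4)),(t-Q.apply([0,0,1])*.15,Q)])
```

```text
knob 1105 [[-0.2825 -0.0136  0.1138]
 [-0.2687 -0.001   0.1211]
 [-0.2462  0.0116  0.1269]]
-0.3 0.001; -0.29 0.308; -0.28 0.312; -0.27 0.314; -0.26 0.321; -0.24 0.138; -0.23 0.138; -0.22 0.127; -0.21 0.081; -0.2 0.081; -0.19 0.081; -0.18 0.081; -0.17 0.081; -0.16 0.081; -0.15 0.081; -0.14 0.081; -0.13 0.081; -0.12 0.081; -0.11 0.081; 
toolz [ 0.5505217   0.16098381 -0.81915204] x [0.78622647 0.22990871 0.57357644]
at [ 0.3567 -0.1701  0.2529] wid 0.706 clk 4.75
[-0.13, -0.94, -0.04, 0.0, -0.01, -0.32]
[-0.11, -0.94, -0.04, 0.0, -0.01, -0.32]
[-0.08, -0.94, -0.04, 0.01, -0.01, -0.31]
[-0.06, -0.94, -0.04, 0.0, -0.0, -0.32]
[-0.03, -0.94, -0.04, 0.01, -0.01, -0.31]
[-0.01, -0.95, -0.04, 0.0, -0.0, -0.32]
[0.01, -0.94, -0.04, 0.01, -0.01, -0.31]
[0.04, -0.95, -0.05, 0.0, -0.0, -0.32]
[0.06, -0.94, -0.04, 0.01, -0.01, -0.31]
--
[0.19, -0.97, 0.36, 0.09, 0.85, -0.29]
[0.19, -0.96, 0.38, 0.09, 0.84, -0.29]
[0.19, -0.95, 0.4, 0.09, 0.85, -0.29]
[0.18, -0.94, 0.42, 0.09, 0.84, -0.29]
[0.17, -0.94, 0.44, 0.09, 0.85, -0.29]
[0.16, -0.93, 0.46, 0.09, 0.84, -0.29]
[0.15, -0.92, 0.47, 0.09, 0.85, -0.29]
[0.14, -0.92, 0.49, 0.09, 0.84, -0.29]
[0.13, -0.91, 0.51, 0.09, 0.85, -0.28]
--
```

Drawer is open about 0.13 m, with its floor at z=0.081, clear and reachable. Now to the rack, tilting square to the slope.

>>> jog_arm([
  {"x":-0.1,"y":-0.94,"z":-0.04,"wx":0,"wy":0,"wz":-0.32},
  {"x":-0.1,"y":-0.94,"z":-0.04,"wx":0,"wy":0,"wz":-0.32},
  {"x":-0.08,"y":-0.94,"z":-0.04,"wx":0,"wy":0,"wz":-0.32},
  {"x":-0.06,"y":-0.94,"z":-0.04,"wx":0,"wy":0,"wz":-0.32},
  {"x":-0.03,"y":-0.94,"z":-0.04,"wx":0,"wy":0,"wz":-0.32},
  {"x":-0.01,"y":-0.94,"z":-0.04,"wx":0,"wy":0,"wz":-0.32},
  {"x":0.01,"y":-0.94,"z":-0.04,"wx":0,"wy":0,"wz":-0.32},
  {"x":0.04,"y":-0.94,"z":-0.04,"wx":0,"wy":0,"wz":-0.32},
])

```text
clock: 5.42
eef_pos: [0.3591, -0.0176, 0.255]
tcp_rot: [3.14, 0.076, 0.002]
ft_force: [-0.1, -0.4, 0.0]
grip_width: 0.704
gripper_force: 0.0
```

>>> jog_arm([
  {"x":0.06,"y":-0.94,"z":-0.04,"wx":0,"wy":0,"wz":-0.32},
  {"x":0.19,"y":-0.97,"z":0.36,"wx":0.09,"wy":0.85,"wz":-0.29},
  {"x":0.19,"y":-0.96,"z":0.38,"wx":0.09,"wy":0.85,"wz":-0.29},
  {"x":0.19,"y":-0.95,"z":0.4,"wx":0.09,"wy":0.85,"wz":-0.29},
  {"x":0.18,"y":-0.94,"z":0.42,"wx":0.09,"wy":0.85,"wz":-0.29},
  {"x":0.17,"y":-0.94,"z":0.44,"wx":0.09,"wy":0.85,"wz":-0.29},
  {"x":0.16,"y":-0.93,"z":0.46,"wx":0.09,"wy":0.85,"wz":-0.29},
  {"x":0.15,"y":-0.92,"z":0.47,"wx":0.09,"wy":0.85,"wz":-0.29},
])

```text
clock: 6.08
eef_pos: [0.3766, 0.138, 0.2057]
tcp_rot: [-2.965, -0.356, -0.729]
ft_force: [1.8, 0.3, 0.0]
grip_width: 0.702
gripper_force: 0.0
```

>>> jog_arm([
  {"x":0.14,"y":-0.92,"z":0.49,"wx":0.09,"wy":0.85,"wz":-0.29},
  {"x":0.13,"y":-0.91,"z":0.51,"wx":0.09,"wy":0.85,"wz":-0.29},
  {"x":0,"y":0,"z":0,"wx":0,"wy":0,"wz":0},
  {"x":0,"y":0,"z":0,"wx":0,"wy":0,"wz":0},
], jaw=52)

```text
clock: 6.42
eef_pos: [0.381, 0.1699, 0.2023]
tcp_rot: [-2.911, -0.412, -0.867]
ft_force: [-0.8, -0.4, -0.7]
grip_width: 0.609
gripper_force: 0.0
```

Run:
```python
from h import *
c,im,d=grab("wrist");W=cloud(c,d);cv2.imwrite("pics/w4.png",im[:,:,::-1]);np.savez("w4",im=im,d=d,W=W)
print(robot.read_state()["eef_pos"],Ro.from_rotvec(robot.read_state()["tcp_rot"]).apply([[1,0,0],[0,0,1]]).round(3))
```

```text
[0.38137151 0.16947752 0.20248863] [[ 0.804  0.232  0.547]
 [ 0.526  0.148 -0.837]]
```

View pics/w4.png

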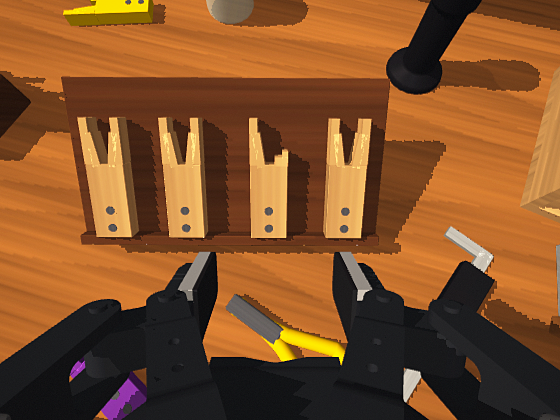

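The wrist view shows the rack square on, with the broken pin third from the left: body (250–288, 165–238), whole prong at left, stub at (283,155). I'll measure its body.

Run:
```python
from h import *
q=np.load("w4.npz");W=q["W"];im=q["im"]
B=W[175:228,256:284].reshape(-1,3);B=B[~np.isnan(B).any(1)]
mu=B.mean(0);n=np.linalg.svd(B-mu)[2][2];n*=np.sign(n[2]);print("plane n",n.round(3),"mu",mu.round(4))
m=np.zeros(im.shape[:2],bool);m[110:243,242:296]=1
m&=(np.abs((W-mu)@n)<.004)
# axes: edges of the body from per-row extents
C=[];E=[]
for v in range(175,230,3):
  u=np.nonzero(m[v])[0];l,r=W[v,u[0]],W[v,u[-1]];C.append((l+r)/2);E.append(np.linalg.norm(l-r))
C=np.array(C);ax=np.linalg.svd(C-C.mean(0))[2][0];ax*=np.sign(ax[0]);print("width",np.median(E).round(4),"axis",ax.round(3),"yaw",np.degrees(np.arctan2(ax[1],ax[0])).round(2),"tilt",np.degrees(np.arcsin(n[2])).round(1))
s=(W[m]-C.mean(0))@ax;print("extent along",np.percentile(s,[.5,99.5]).round(4))
g=C.mean(0)+ax*(np.percentile(s,.5)+.040); print("body top, 40mm from lower end",g.round(4))
# TCP target: tips ~2.5mm above board = 15.5 below top face
for k in(.0125,.0145): print(k,(g-n*k).round(4))
yaw=np.degrees(np.arctan2(ax[1],ax[0]));Q=down(yaw,35)
t=g-n*.0145
print("neighbour board depth",[np.median(((W-mu)@n)[190:220,a:b]).round(4) for a,b in((222,234),(300,312))])
plan([(t+n*.05,Q),(t,Q)])
```

```text
plane n [-0.551 -0.156  0.82 ] mu [0.4569 0.1965 0.0662]
width 0.033 axis [0.785 0.229 0.576] yaw 16.28 tilt 55.0
extent along [-0.0342  0.0733]
body top, 40mm from lower end [0.4605 0.1987 0.0686]
0.0125 [0.4674 0.2007 0.0584]
0.0145 [0.4685 0.201  0.0567]
neighbour board depth [np.float64(nan), np.float64(nan)]
at [0.3814 0.1695 0.2025] wid 0.605 clk 6.4667
[-0.03, -0.05, 0.88, 0.01, 0.06, -0.0]
[-0.03, -0.05, 0.87, 0.01, 0.06, -0.01]
[-0.04, -0.05, 0.88, 0.01, 0.06, -0.0]
[-0.04, -0.04, 0.87, 0.01, 0.06, -0.01]
[-0.04, -0.05, 0.88, 0.01, 0.06, -0.0]
[-0.05, -0.04, 0.87, 0.01, 0.05, -0.01]
[-0.05, -0.04, 0.88, 0.02, 0.06, -0.0]
--
[-0.0, 0.0, 0.83, -0.0, -0.0, -0.0]
[-0.0, 0.0, 0.83, -0.0, -0.0, -0.0]
[-0.0, 0.01, 0.84, -0.0, -0.0, -0.0]
--
```

>>> jog_arm([
  {"x":-0.04,"y":-0.05,"z":0.88,"wx":0.01,"wy":0.06,"wz":0},
  {"x":-0.04,"y":-0.05,"z":0.88,"wx":0.01,"wy":0.06,"wz":0},
  {"x":-0.04,"y":-0.05,"z":0.88,"wx":0.01,"wy":0.06,"wz":0},
  {"x":-0.04,"y":-0.05,"z":0.88,"wx":0.01,"wy":0.06,"wz":0},
  {"x":-0.04,"y":-0.05,"z":0.88,"wx":0.01,"wy":0.06,"wz":0},
  {"x":-0.04,"y":-0.05,"z":0.88,"wx":0.01,"wy":0.06,"wz":0},
  {"x":-0.04,"y":-0.05,"z":0.88,"wx":0.01,"wy":0.06,"wz":0},
  {"x":0,"y":0,"z":0,"wx":0,"wy":0,"wz":0},
])

```text
clock: 7.13
eef_pos: [0.4501, 0.2045, 0.1564]
tcp_rot: [-2.948, -0.406, -0.809]
ft_force: [-0.2, 1.1, 0.7]
grip_width: 0.61
gripper_force: 0.0
```

>>> jog_arm([
  {"x":0,"y":0,"z":0,"wx":0,"wy":0,"wz":0},
  {"x":0,"y":0,"z":0,"wx":0,"wy":0,"wz":0},
])

```text
clock: 7.3
eef_pos: [0.4473, 0.2038, 0.1569]
tcp_rot: [-2.948, -0.407, -0.807]
ft_force: [-1.5, 0.1, -0.7]
grip_width: 0.612
gripper_force: 0.0
```

Run:
```python
from h import *
plan([([.4685,.201,.0567],down(16.28,35))])
```

```text
at [0.4473 0.2038 0.1569] wid 0.612 clk 7.3
[-0.34, 0.07, 0.96, 0.05, 0.2, -0.01]
[-0.35, 0.07, 0.96, 0.05, 0.2, -0.01]
[-0.37, 0.08, 0.95, 0.04, 0.19, -0.01]
[-0.39, 0.08, 0.95, 0.05, 0.2, -0.01]
[-0.4, 0.09, 0.94, 0.04, 0.19, -0.01]
--
```

Run:
```python
from h import *
s=robot.read_state();print(s["joints"].round(3),Ro.from_rotvec(s["tcp_rot"]).apply([[1,0,0],[0,0,1]]).round(3))
```

```text
[ 0.337  0.314  2.186 -0.39   0.12   2.009] [[ 0.828  0.237  0.508]
 [ 0.492  0.124 -0.862]]
```

Joint 5 is at its limit (0.12), so the full 35° tilt is out of reach. A 10° tilt still lets the pads cover about 11 mm of the body with the tips clear of the board. I'll turn back to 10° first.

Run:
```python
from h import *
n=np.array([-.551,-.156,.82]);g=np.array([.4605,.1987,.0686]);Q=down(16.28,10)
t=g-n*.018-Q.apply([0,0,1])*.008;print(t.round(4))
plan([(t-Q.apply([0,0,1])*.075,Q),(t,Q)])
```

```text
[0.4691 0.2011 0.0617]
at [0.4473 0.2038 0.1569] wid 0.612 clk 7.3
[-0.05, 0.08, 0.22, 0.04, -0.89, -0.02]
[-0.03, 0.08, 0.22, 0.04, -0.9, -0.02]
[-0.01, 0.09, 0.23, 0.05, -0.89, -0.02]
[0.0, 0.09, 0.22, 0.04, -0.9, -0.02]
[0.02, 0.08, 0.23, 0.05, -0.89, -0.02]
--
[-0.0, 0.0, 0.94, -0.0, -0.0, -0.0]
[-0.0, 0.0, 0.94, -0.0, -0.0, -0.0]
[-0.0, 0.0, 0.93, -0.0, -0.0, -0.0]
[-0.0, 0.0, 0.94, -0.0, -0.0, -0.0]
--
```

>>> jog_arm([
  {"x":0,"y":0.08,"z":-0.2,"wx":0.04,"wy":-0.89,"wz":-0.02},
  {"x":0,"y":0.08,"z":-0.2,"wx":0.04,"wy":-0.89,"wz":-0.02},
  {"x":0,"y":0.08,"z":0,"wx":0.04,"wy":-0.89,"wz":-0.02},
  {"x":0,"y":0.08,"z":0,"wx":0.04,"wy":-0.89,"wz":-0.02},
  {"x":0,"y":0.08,"z":0,"wx":0.04,"wy":-0.89,"wz":-0.02},
  {"x":0,"y":0,"z":0,"wx":0,"wy":0,"wz":0},
  {"x":0,"y":0,"z":0,"wx":0,"wy":0,"wz":0},
])

```text
clock: 7.88
eef_pos: [0.448, 0.1941, 0.1627]
tcp_rot: [-3.075, -0.432, -0.319]
ft_force: [0.2, -0.7, -0.4]
grip_width: 0.61
gripper_force: 0.0
```

Run:
```python
from h import *
print(robot.read_state()["joints"].round(3))
n=np.array([-.551,-.156,.82]);g=np.array([.4605,.1987,.0686]);Q=down(16.28,10)
t=g-n*.018-Q.apply([0,0,1])*.008
plan([(t-Q.apply([0,0,1])*.06,Q),(t,Q)])
```

```text
[ 0.294  0.323  1.92  -0.018  0.693  1.599]
at [0.448  0.1941 0.1627] wid 0.61 clk 7.8833
[0.05, -0.02, 0.72, 0.04, -0.13, -0.02]
[0.06, -0.02, 0.72, 0.04, -0.13, -0.02]
[0.06, -0.01, 0.73, 0.04, -0.13, -0.01]
--
[0.0, -0.0, 1.0, -0.0, 0.0, -0.0]
[0.0, -0.0, 1.0, -0.0, 0.0, -0.0]
[0.0, -0.0, 1.0, -0.0, 0.0, -0.0]
--
```

>>> jog_arm([
  {"x":0.06,"y":-0.02,"z":0.72,"wx":0.04,"wy":-0.13,"wz":-0.02},
  {"x":0.06,"y":-0.02,"z":0.72,"wx":0.04,"wy":-0.13,"wz":-0.02},
  {"x":0.06,"y":-0.01,"z":0.72,"wx":0.04,"wy":-0.13,"wz":-0.02},
  {"x":0,"y":0,"z":0,"wx":0,"wy":0,"wz":0},
  {"x":0,"y":0,"z":0,"wx":0,"wy":0,"wz":0},
])

```text
clock: 8.3
eef_pos: [0.4575, 0.1978, 0.1201]
tcp_rot: [-3.075, -0.441, -0.264]
ft_force: [-0.2, -0.6, 0.7]
grip_width: 0.603
gripper_force: 0.0
```

Run:
```python
from h import *
print(robot.read_state()["joints"].round(3))
n=np.array([-.551,-.156,.82]);g=np.array([.4605,.1987,.0686]);Q=down(16.28,10)
t=g-n*.018-Q.apply([0,0,1])*.008
plan([(t,Q)])
```

```text
[ 0.289  0.418  1.918 -0.002  0.634  1.576]
at [0.4575 0.1978 0.1201] wid 0.603 clk 8.3
[0.03, 0.0, 0.99, 0.0, 0.01, 0.0]
[0.03, 0.0, 1.0, 0.0, 0.02, 0.01]
[0.03, 0.0, 0.99, 0.0, 0.01, 0.0]
--
```

Aligned. Descend, then close.

>>> jog_arm([
  {"x":0.03,"y":0,"z":0.8,"wx":0,"wy":0,"wz":0},
  {"x":0.03,"y":0,"z":0.8,"wx":0,"wy":0,"wz":0},
  {"x":0.03,"y":0,"z":0.7,"wx":0,"wy":0,"wz":0},
  {"x":0.03,"y":0,"z":0.5,"wx":0,"wy":0,"wz":0},
  {"x":0,"y":0,"z":0.15,"wx":0,"wy":0,"wz":0},
  {"x":0,"y":0,"z":0,"wx":0,"wy":0,"wz":0},
])

```text
clock: 8.8
eef_pos: [0.4703, 0.2015, 0.0628]
tcp_rot: [-3.075, -0.441, -0.264]
ft_force: [-0.2, -0.1, 0.1]
grip_width: 0.606
gripper_force: 0.0
```

>>> jog_arm([
  {"x":0,"y":0,"z":0,"wx":0,"wy":0,"wz":0},
  {"x":0,"y":0,"z":0,"wx":0,"wy":0,"wz":0},
  {"x":0,"y":0,"z":0,"wx":0,"wy":0,"wz":0},
  {"x":0,"y":0,"z":0,"wx":0,"wy":0,"wz":0},
  {"x":0,"y":0,"z":0,"wx":0,"wy":0,"wz":0},
], jaw=15, newtons=50)

```text
clock: 9.22
eef_pos: [0.4707, 0.2017, 0.0638]
tcp_rot: [-3.075, -0.441, -0.267]
ft_force: [-3.2, -0.7, 7.7]
grip_width: 0.385
gripper_force: 49.3
```

>>> jog_arm([
  {"x":0,"y":0,"z":-0.4,"wx":0,"wy":0,"wz":0},
  {"x":0,"y":0,"z":-0.8,"wx":0,"wy":0,"wz":0},
  {"x":0,"y":0,"z":-1,"wx":0,"wy":0,"wz":0},
  {"x":0,"y":0,"z":-1,"wx":0,"wy":0,"wz":0},
  {"x":0,"y":0,"z":-1,"wx":0,"wy":0,"wz":0},
  {"x":0,"y":0,"z":-1,"wx":0,"wy":0,"wz":0},
  {"x":0,"y":0,"z":-1,"wx":0,"wy":0,"wz":0},
  {"x":0,"y":0,"z":-0.5,"wx":0,"wy":0,"wz":0},
])

```text
clock: 9.88
eef_pos: [0.4487, 0.1953, 0.198]
tcp_rot: [-3.074, -0.441, -0.269]
ft_force: [-0.0, -0.0, 0.5]
grip_width: 0.378
gripper_force: 50.1
```

Run:
```python
from h import *
c,im,d=grab("wrist");cv2.imwrite("pics/w5.png",im[:,:,::-1])
th=np.radians(-9.02);ex=np.array([np.cos(th),np.sin(th),0]);c0=np.array([.627,-.210,0])
D=c0-.170*ex; print("drop",D.round(4))
Q=down(81,-20)
D[2]=.26;E=D.copy();E[2]=.14
plan([([.40,.06,.25],down(45,-5)),(D,Q),(E,Q)])
```

```text
drop [ 0.4591 -0.1833  0.    ]
at [0.4492 0.1954 0.1988] wid 0.381 clk 9.9333
[-0.54, 0.83, -0.47, 0.04, -0.46, -0.9]
[-0.61, 0.79, -0.45, 0.04, -0.46, -0.89]
[-0.68, 0.74, -0.43, 0.04, -0.46, -0.9]
[-0.75, 0.69, -0.4, 0.04, -0.46, -0.89]
[-0.81, 0.63, -0.37, 0.04, -0.46, -0.9]
[-0.86, 0.57, -0.35, 0.04, -0.46, -0.89]
[-0.91, 0.5, -0.31, 0.05, -0.46, -0.9]
--
[-0.59, 0.97, 0.01, -0.16, -0.29, -0.7]
[-0.65, 0.94, 0.03, -0.15, -0.29, -0.7]
[-0.7, 0.9, 0.06, -0.16, -0.29, -0.7]
[-0.75, 0.86, 0.09, -0.15, -0.29, -0.7]
[-0.79, 0.81, 0.11, -0.16, -0.29, -0.7]
[-0.83, 0.77, 0.14, -0.15, -0.29, -0.7]
[-0.87, 0.72, 0.17, -0.16, -0.29, -0.7]
[-0.9, 0.66, 0.2, -0.15, -0.28, -0.7]
[-0.93, 0.61, 0.23, -0.16, -0.29, -0.69]
[-0.96, 0.55, 0.26, -0.15, -0.28, -0.7]
[-0.98, 0.5, 0.29, -0.16, -0.29, -0.69]
--
[0.34, -0.0, 0.94, 0.0, 0.0, -0.0]
[0.34, -0.0, 0.94, 0.0, 0.0, -0.0]
[0.34, -0.0, 0.94, 0.0, 0.0, -0.0]
[0.34, -0.0, 0.94, 0.0, 0.0, -0.0]
[0.35, -0.0, 0.94, 0.0, 0.0, -0.0]
[0.34, -0.0, 0.94, 0.0, 0.0, -0.0]
--
```

View pics/w5.png

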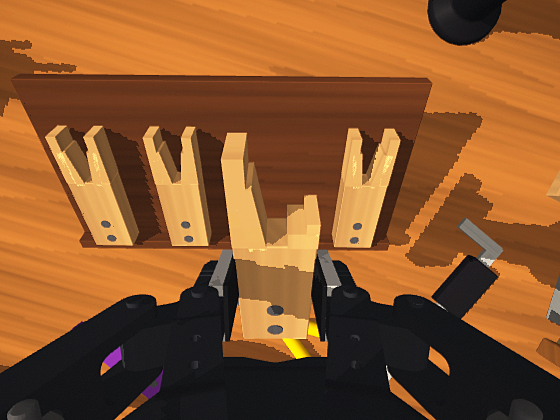

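The pin is held at (275,260), the stub is visible, and the three sound pins are still on the rack. Carrying it over the drawer.

>>> jog_arm([
  {"x":-0.54,"y":0.83,"z":-0.47,"wx":0.04,"wy":-0.46,"wz":-0.9},
  {"x":-0.61,"y":0.79,"z":-0.45,"wx":0.04,"wy":-0.46,"wz":-0.9},
  {"x":-0.68,"y":0.74,"z":-0.43,"wx":0.04,"wy":-0.46,"wz":-0.9},
  {"x":-0.75,"y":0.69,"z":-0.4,"wx":0.04,"wy":-0.46,"wz":-0.9},
  {"x":-0.81,"y":0.63,"z":-0.37,"wx":0.04,"wy":-0.46,"wz":-0.9},
  {"x":-0.86,"y":0.57,"z":-0.35,"wx":0.04,"wy":-0.46,"wz":-0.9},
  {"x":-0.91,"y":0.5,"z":-0.31,"wx":0.05,"wy":-0.46,"wz":-0.9},
  {"x":-0.59,"y":0.97,"z":0,"wx":-0.16,"wy":-0.29,"wz":-0.7},
])

```text
clock: 10.6
eef_pos: [0.4042, 0.0371, 0.2486]
tcp_rot: [2.813, 1.27, -0.161]
ft_force: [1.4, 0.5, -0.7]
grip_width: 0.381
gripper_force: 50.2
```

>>> jog_arm([
  {"x":-0.65,"y":0.94,"z":0.03,"wx":-0.15,"wy":-0.29,"wz":-0.7},
  {"x":-0.7,"y":0.9,"z":0.06,"wx":-0.16,"wy":-0.29,"wz":-0.7},
  {"x":-0.75,"y":0.86,"z":0.09,"wx":-0.15,"wy":-0.29,"wz":-0.7},
  {"x":-0.79,"y":0.81,"z":0.11,"wx":-0.16,"wy":-0.29,"wz":-0.7},
  {"x":-0.83,"y":0.77,"z":0.14,"wx":-0.15,"wy":-0.29,"wz":-0.7},
  {"x":-0.87,"y":0.72,"z":0.17,"wx":-0.16,"wy":-0.29,"wz":-0.7},
  {"x":-0.9,"y":0.66,"z":0.2,"wx":-0.15,"wy":-0.28,"wz":-0.7},
  {"x":-0.93,"y":0.6,"z":0.23,"wx":-0.16,"wy":-0.29,"wz":-0.7},
])

```text
clock: 11.27
eef_pos: [0.4487, -0.1401, 0.2552]
tcp_rot: [2.327, 1.778, -0.352]
ft_force: [0.5, 0.3, -0.7]
grip_width: 0.378
gripper_force: 50.2
```

>>> jog_arm([
  {"x":-0.96,"y":0.55,"z":0.26,"wx":-0.15,"wy":-0.28,"wz":-0.7},
  {"x":-0.98,"y":0.5,"z":0.29,"wx":-0.16,"wy":-0.29,"wz":-0.7},
  {"x":0,"y":0,"z":0,"wx":0,"wy":0,"wz":0},
])

```text
clock: 11.52
eef_pos: [0.4599, -0.1856, 0.257]
tcp_rot: [2.19, 1.883, -0.396]
ft_force: [-0.5, 1.1, -0.6]
grip_width: 0.378
gripper_force: 50.2
```

Run:
```python
from h import *
Q=down(81,-20)
plan([([.459,-.190,.20],Q),([.459,-.190,.115],Q)])
print(robot.read_state()["joints"].round(2))
```

```text
at [ 0.4599 -0.1856  0.257 ] wid 0.378 clk 11.5167
[0.26, 0.0, 0.92, -0.01, 0.02, 0.03]
[0.26, -0.0, 0.92, -0.01, 0.02, 0.03]
[0.25, -0.0, 0.91, -0.01, 0.02, 0.03]
--
[0.36, -0.0, 1.0, 0.0, -0.0, 0.0]
[0.37, -0.0, 1.0, 0.0, -0.0, 0.0]
[0.36, -0.0, 1.0, 0.0, -0.0, 0.0]
[0.37, -0.0, 1.0, 0.0, -0.0, 0.0]
--
[-0.27  0.29  1.68 -0.38  1.16  0.03]
```

>>> jog_arm([
  {"x":0.26,"y":0,"z":0.92,"wx":0,"wy":0.02,"wz":0.03},
  {"x":0.26,"y":0,"z":0.92,"wx":0,"wy":0.02,"wz":0.03},
  {"x":0.26,"y":0,"z":0.92,"wx":0,"wy":0.02,"wz":0.03},
  {"x":0.36,"y":0,"z":1,"wx":0,"wy":0,"wz":0},
  {"x":0.36,"y":0,"z":1,"wx":0,"wy":0,"wz":0},
  {"x":0.36,"y":0,"z":1,"wx":0,"wy":0,"wz":0},
  {"x":0.36,"y":0,"z":1,"wx":0,"wy":0,"wz":0},
  {"x":0,"y":0,"z":0,"wx":0,"wy":0,"wz":0},
])

```text
clock: 12.18
eef_pos: [0.4566, -0.1865, 0.1118]
tcp_rot: [2.206, 1.878, -0.391]
ft_force: [-2.0, 1.0, -0.8]
grip_width: 0.381
gripper_force: 50.1
```

>>> jog_arm([
  {"x":0,"y":0,"z":0,"wx":0,"wy":0,"wz":0},
  {"x":0,"y":0,"z":0,"wx":0,"wy":0,"wz":0},
  {"x":0,"y":0,"z":0,"wx":0,"wy":0,"wz":0},
  {"x":0,"y":0,"z":0,"wx":0,"wy":0,"wz":0},
], jaw=58)

```text
clock: 12.52
eef_pos: [0.4591, -0.1875, 0.1157]
tcp_rot: [2.202, 1.874, -0.386]
ft_force: [-0.8, -0.2, 0.7]
grip_width: 0.678
gripper_force: 0.0
```

>>> jog_arm([
  {"x":-0.36,"y":0,"z":-0.9,"wx":0,"wy":0,"wz":0},
  {"x":-0.36,"y":0,"z":-0.9,"wx":0,"wy":0,"wz":0},
  {"x":-0.36,"y":0,"z":-0.9,"wx":0,"wy":0,"wz":0},
  {"x":-0.36,"y":0,"z":-0.9,"wx":0,"wy":0,"wz":0},
  {"x":-0.36,"y":0,"z":-0.9,"wx":0,"wy":0,"wz":0},
  {"x":-0.36,"y":0,"z":-0.9,"wx":0,"wy":0,"wz":0},
  {"x":-0.36,"y":0,"z":-0.9,"wx":0,"wy":0,"wz":0},
])

```text
clock: 13.1
eef_pos: [0.458, -0.1919, 0.252]
tcp_rot: [2.202, 1.875, -0.386]
ft_force: [0.2, 0.2, -1.2]
grip_width: 0.68
gripper_force: 0.0
```

Run:
```python
from h import *
c,im,d=grab("wrist");W=cloud(c,d);cv2.imwrite("pics/w6.png",im[:,:,::-1])
th=np.radians(-9.02);ex=np.array([np.cos(th),np.sin(th)]);ey=np.array([-ex[1],ex[0]]);c0=np.array([.627,-.210])
L=np.dstack([(W[...,:2]-c0)@ex,(W[...,:2]-c0)@ey,W[...,2]])
m=(L[...,0]>-.22)&(L[...,0]<-.1)&(abs(L[...,1])<.105)&(L[...,2]>.09)&(L[...,2]<.2)
P=L[m];print(m.sum(),np.percentile(P,[1,50,99],0).round(3))
# behind/out from the knob, to push: closed fingers 35 mm before the knob face
K=c0-(.2825+.045)*ex
plan([([.40,-.20,.25],down(30)),([K[0],K[1],.22],down(-9)),([K[0],K[1],.098],down(-9))])
```

```text
6278 [[-0.22  -0.09   0.091]
 [-0.182  0.006  0.099]
 [-0.155  0.086  0.129]]
at [ 0.4594 -0.1925  0.2554] wid 0.677 clk 13.15
[-0.06, -0.26, 0.05, 0.18, 0.37, 1.0]
[-0.09, -0.25, 0.05, 0.18, 0.37, 1.0]
[-0.11, -0.25, 0.05, 0.18, 0.37, 1.0]
[-0.13, -0.24, 0.05, 0.18, 0.37, 1.0]
[-0.15, -0.22, 0.05, 0.18, 0.36, 1.0]
[-0.17, -0.21, 0.05, 0.18, 0.37, 0.99]
[-0.18, -0.2, 0.05, 0.18, 0.36, 1.0]
[-0.2, -0.18, 0.04, 0.18, 0.37, 0.99]
[-0.21, -0.16, 0.04, 0.18, 0.37, 0.99]
[-0.23, -0.15, 0.03, 0.17, 0.36, 1.0]
[-0.24, -0.12, 0.03, 0.18, 0.37, 0.99]
--
[-0.35, -0.47, 0.17, -0.0, -0.0, 0.95]
[-0.38, -0.44, 0.17, -0.0, -0.0, 0.95]
[-0.42, -0.41, 0.17, -0.0, -0.0, 0.94]
[-0.45, -0.38, 0.17, -0.0, -0.0, 0.95]
[-0.47, -0.34, 0.16, -0.0, -0.0, 0.94]
[-0.5, -0.3, 0.17, -0.0, -0.0, 0.95]
[-0.52, -0.27, 0.16, -0.0, -0.0, 0.94]
[-0.53, -0.23, 0.17, -0.0, -0.0, 0.95]
[-0.55, -0.18, 0.16, -0.0, -0.0, 0.94]
--
[-0.0, 0.0, 0.87, -0.0, -0.0, 0.0]
[-0.0, 0.0, 0.87, -0.0, -0.0, 0.0]
[-0.0, 0.0, 0.87, -0.0, -0.0, 0.0]
[-0.0, 0.0, 0.87, -0.0, -0.0, 0.0]
[-0.0, 0.0, 0.87, -0.0, -0.0, 0.0]
[-0.0, 0.0, 0.88, -0.0, -0.0, 0.0]
[-0.0, 0.0, 0.87, -0.01, -0.0, 0.0]
--
```

View pics/w6.png

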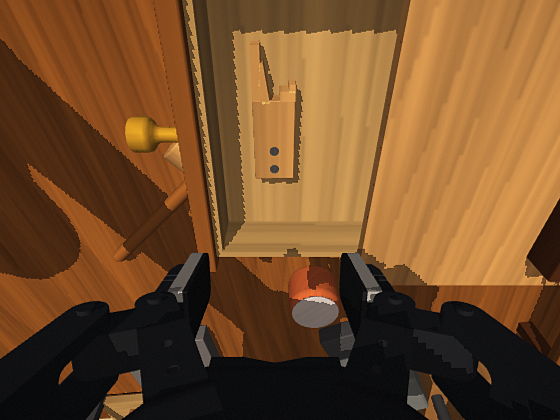

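The wrist view shows the pin lying flat on the drawer floor at (276,120), below the rim and clear of the box; the knob is at (150,133). Next I re-grip the knob and push the drawer shut.

Run:
```python
from h import *
plan([([.40,-.18,.25],down(30)),([.356,-.1675,.20],down(-9)),([.356,-.1675,.0975],down(-9))])
```

```text
at [ 0.4594 -0.1925  0.2554] wid 0.677 clk 13.15
[0.02, -0.28, 0.02, 0.18, 0.37, 1.0]
[-0.0, -0.28, 0.02, 0.18, 0.37, 1.0]
[-0.03, -0.27, 0.03, 0.18, 0.37, 1.0]
[-0.05, -0.27, 0.03, 0.18, 0.37, 1.0]
[-0.07, -0.27, 0.03, 0.18, 0.36, 1.0]
[-0.09, -0.26, 0.03, 0.18, 0.37, 0.99]
[-0.11, -0.25, 0.03, 0.18, 0.36, 1.0]
[-0.13, -0.24, 0.03, 0.18, 0.37, 0.99]
[-0.15, -0.23, 0.03, 0.18, 0.37, 0.99]
[-0.17, -0.21, 0.03, 0.17, 0.36, 1.0]
[-0.2, -0.2, 0.03, 0.18, 0.37, 0.99]
--
[-0.18, -0.18, 0.28, -0.0, -0.0, 0.95]
[-0.19, -0.17, 0.28, -0.0, -0.0, 0.95]
[-0.2, -0.15, 0.28, -0.0, -0.0, 0.94]
[-0.21, -0.14, 0.28, -0.0, -0.0, 0.95]
[-0.22, -0.12, 0.28, -0.0, -0.0, 0.94]
[-0.23, -0.11, 0.28, -0.0, -0.0, 0.95]
[-0.24, -0.09, 0.27, -0.0, -0.0, 0.94]
[-0.25, -0.07, 0.28, -0.0, -0.0, 0.95]
[-0.25, -0.04, 0.27, -0.0, -0.0, 0.94]
--
[0.0, -0.0, 0.85, -0.0, -0.0, 0.0]
[0.0, -0.0, 0.86, -0.0, -0.0, 0.0]
[0.0, -0.0, 0.85, -0.0, -0.0, 0.0]
[0.0, -0.0, 0.86, -0.0, -0.0, 0.0]
[0.0, -0.0, 0.85, -0.0, -0.0, 0.0]
[0.0, -0.0, 0.86, -0.01, -0.0, 0.0]
--
```

>>> jog_arm([
  {"x":0,"y":-0.28,"z":0.02,"wx":0.18,"wy":0.37,"wz":1},
  {"x":0,"y":-0.28,"z":0.02,"wx":0.18,"wy":0.37,"wz":1},
  {"x":-0.03,"y":-0.27,"z":0.03,"wx":0.18,"wy":0.37,"wz":1},
  {"x":-0.05,"y":-0.27,"z":0.03,"wx":0.18,"wy":0.37,"wz":1},
  {"x":-0.07,"y":-0.27,"z":0.03,"wx":0.18,"wy":0.37,"wz":1},
  {"x":-0.09,"y":-0.26,"z":0.03,"wx":0.18,"wy":0.37,"wz":1},
  {"x":-0.11,"y":-0.25,"z":0.03,"wx":0.18,"wy":0.37,"wz":1},
  {"x":-0.13,"y":-0.24,"z":0.03,"wx":0.18,"wy":0.37,"wz":1},
])

```text
clock: 13.82
eef_pos: [0.4147, -0.1831, 0.2473]
tcp_rot: [2.863, 1.139, -0.115]
ft_force: [-0.5, -0.4, 0.5]
grip_width: 0.677
gripper_force: 0.0
```

>>> jog_arm([
  {"x":-0.15,"y":-0.23,"z":0.03,"wx":0.18,"wy":0.37,"wz":1},
  {"x":-0.17,"y":-0.21,"z":0.03,"wx":0.18,"wy":0.37,"wz":1},
  {"x":-0.2,"y":-0.2,"z":0.03,"wx":0.18,"wy":0.37,"wz":1},
  {"x":-0.18,"y":-0.18,"z":0.28,"wx":0,"wy":0,"wz":0.95},
  {"x":-0.19,"y":-0.17,"z":0.28,"wx":0,"wy":0,"wz":0.95},
  {"x":-0.2,"y":-0.15,"z":0.28,"wx":0,"wy":0,"wz":0.95},
  {"x":-0.21,"y":-0.14,"z":0.28,"wx":0,"wy":0,"wz":0.95},
  {"x":-0.22,"y":-0.12,"z":0.28,"wx":0,"wy":0,"wz":0.95},
])

```text
clock: 14.48
eef_pos: [0.374, -0.1727, 0.2177]
tcp_rot: [-3.13, -0.215, 0.004]
ft_force: [1.3, -0.1, -0.5]
grip_width: 0.682
gripper_force: 0.0
```

>>> jog_arm([
  {"x":-0.23,"y":-0.11,"z":0.28,"wx":0,"wy":0,"wz":0.95},
  {"x":-0.24,"y":-0.09,"z":0.28,"wx":0,"wy":0,"wz":0.95},
  {"x":-0.25,"y":-0.07,"z":0.28,"wx":0,"wy":0,"wz":0.95},
  {"x":-0.25,"y":-0.04,"z":0.28,"wx":0,"wy":0,"wz":0.95},
  {"x":0,"y":0,"z":0,"wx":0,"wy":0,"wz":0},
  {"x":0,"y":0,"z":0,"wx":0,"wy":0,"wz":0},
])

```text
clock: 14.98
eef_pos: [0.3544, -0.1669, 0.1955]
tcp_rot: [-3.127, 0.252, 0.006]
ft_force: [0.0, 0.6, 0.0]
grip_width: 0.681
gripper_force: 0.0
```

Run:
```python
from h import *
plan([([.356,-.1675,.0975],down(-9))])
```

```text
at [ 0.3544 -0.1669  0.1955] wid 0.681 clk 14.9833
[0.02, 0.01, 0.98, -0.01, 0.01, -0.01]
[0.02, 0.0, 0.98, -0.01, 0.01, -0.01]
[0.02, 0.01, 0.98, -0.01, 0.01, -0.01]
[0.02, 0.0, 0.98, -0.01, 0.01, -0.01]
[0.02, 0.01, 0.98, -0.01, 0.01, -0.01]
--
```

>>> jog_arm([
  {"x":0.02,"y":0,"z":0.98,"wx":0,"wy":0,"wz":0},
  {"x":0.02,"y":0,"z":0.98,"wx":0,"wy":0,"wz":0},
  {"x":0.02,"y":0,"z":0.98,"wx":0,"wy":0,"wz":0},
  {"x":0.02,"y":0,"z":0.98,"wx":0,"wy":0,"wz":0},
  {"x":0.02,"y":0,"z":0.98,"wx":0,"wy":0,"wz":0},
  {"x":0,"y":0,"z":0,"wx":0,"wy":0,"wz":0},
])

```text
clock: 15.48
eef_pos: [0.3556, -0.1665, 0.0952]
tcp_rot: [-3.126, 0.252, 0.011]
ft_force: [-0.6, 0.4, 0.8]
grip_width: 0.679
gripper_force: 0.0
```

>>> jog_arm([
  {"x":0,"y":0,"z":0,"wx":0,"wy":0,"wz":0},
  {"x":0,"y":0,"z":0,"wx":0,"wy":0,"wz":0},
  {"x":0,"y":0,"z":0,"wx":0,"wy":0,"wz":0},
  {"x":0,"y":0,"z":0,"wx":0,"wy":0,"wz":0},
  {"x":0,"y":0,"z":0,"wx":0,"wy":0,"wz":0},
], jaw=10, newtons=25)

```text
clock: 15.9
eef_pos: [0.3572, -0.1681, 0.0984]
tcp_rot: [-3.13, 0.255, 0.002]
ft_force: [0.1, -6.8, -0.6]
grip_width: 0.311
gripper_force: 24.8
```

>>> jog_arm([
  {"x":0.5,"y":0,"z":0,"wx":0,"wy":0,"wz":0},
  {"x":1,"y":0,"z":0,"wx":0,"wy":0,"wz":0},
  {"x":1,"y":0,"z":0,"wx":0,"wy":0,"wz":0},
  {"x":1,"y":0,"z":0,"wx":0,"wy":0,"wz":0},
  {"x":1,"y":0,"z":0,"wx":0,"wy":0,"wz":0},
  {"x":0.8,"y":0,"z":0,"wx":0,"wy":0,"wz":0},
  {"x":0.4,"y":0,"z":0,"wx":0,"wy":0,"wz":0},
  {"x":0,"y":0,"z":0,"wx":0,"wy":0,"wz":0},
])

```text
clock: 16.57
eef_pos: [0.4713, -0.1863, 0.0983]
tcp_rot: [-3.129, 0.255, 0.0]
ft_force: [0.5, -2.6, 11.7]
grip_width: 0.313
gripper_force: 25.9
```

>>> jog_arm([
  {"x":0.2,"y":0,"z":0,"wx":0,"wy":0,"wz":0},
  {"x":0.2,"y":0,"z":0,"wx":0,"wy":0,"wz":0},
  {"x":0,"y":0,"z":0,"wx":0,"wy":0,"wz":0},
  {"x":0,"y":0,"z":0,"wx":0,"wy":0,"wz":0},
])

```text
clock: 16.9
eef_pos: [0.4775, -0.1873, 0.0983]
tcp_rot: [-3.129, 0.255, 0.002]
ft_force: [0.3, -1.4, 9.4]
grip_width: 0.318
gripper_force: 25.7
```

>>> jog_arm([
  {"x":0.1,"y":0,"z":0,"wx":0,"wy":0,"wz":0},
  {"x":0.1,"y":0,"z":0,"wx":0,"wy":0,"wz":0},
  {"x":0,"y":0,"z":0,"wx":0,"wy":0,"wz":0},
])

```text
clock: 17.15
eef_pos: [0.4814, -0.1879, 0.0983]
tcp_rot: [-3.128, 0.255, 0.002]
ft_force: [0.7, -0.8, 10.2]
grip_width: 0.315
gripper_force: 25.7
```

>>> jog_arm([
  {"x":0.1,"y":0,"z":0,"wx":0,"wy":0,"wz":0},
  {"x":0,"y":0,"z":0,"wx":0,"wy":0,"wz":0},
])

```text
clock: 17.32
eef_pos: [0.4833, -0.1883, 0.0983]
tcp_rot: [-3.128, 0.255, 0.002]
ft_force: [0.4, -1.5, 10.6]
grip_width: 0.314
gripper_force: 25.8
```

>>> jog_arm([
  {"x":0.1,"y":0,"z":0,"wx":0,"wy":0,"wz":0},
  {"x":0,"y":0,"z":0,"wx":0,"wy":0,"wz":0},
])

```text
clock: 17.48
eef_pos: [0.4833, -0.1882, 0.0982]
tcp_rot: [-3.128, 0.254, 0.008]
ft_force: [-11.7, -2.4, 19.7]
grip_width: 0.311
gripper_force: 26.5
```

>>> jog_arm([
  {"x":0.1,"y":0,"z":0,"wx":0,"wy":0,"wz":0},
  {"x":0,"y":0,"z":0,"wx":0,"wy":0,"wz":0},
])

```text
clock: 17.65
eef_pos: [0.4837, -0.1882, 0.0979]
tcp_rot: [-3.127, 0.254, 0.013]
ft_force: [-22.1, -3.5, 24.3]
grip_width: 0.31
gripper_force: 26.9
```

The drawer is at its stop with 22 N of push. Release straight up and check.

>>> jog_arm([
  {"x":-0.05,"y":0,"z":0,"wx":0,"wy":0,"wz":0},
  {"x":0,"y":0,"z":0,"wx":0,"wy":0,"wz":0},
  {"x":0,"y":0,"z":0,"wx":0,"wy":0,"wz":0},
  {"x":0,"y":0,"z":0,"wx":0,"wy":0,"wz":0},
  {"x":0,"y":0,"z":-0.6,"wx":0,"wy":0,"wz":0},
  {"x":0,"y":0,"z":-1,"wx":0,"wy":0,"wz":0},
  {"x":0,"y":0,"z":-1,"wx":0,"wy":0,"wz":0},
  {"x":0,"y":0,"z":-1,"wx":0,"wy":0,"wz":0},
], jaw=65)

```text
clock: 18.32
eef_pos: [0.4854, -0.1883, 0.1693]
tcp_rot: [-3.127, 0.256, 0.008]
ft_force: [0.8, -0.0, -0.7]
grip_width: 0.762
gripper_force: 0.0
```

>>> jog_arm([
  {"x":-0.5,"y":0,"z":-1,"wx":0,"wy":0,"wz":0},
  {"x":-0.5,"y":0,"z":-1,"wx":0,"wy":0,"wz":0},
  {"x":-0.5,"y":0,"z":-1,"wx":0,"wy":0,"wz":0},
  {"x":0,"y":0,"z":0,"wx":0,"wy":0,"wz":0},
])

```text
clock: 18.65
eef_pos: [0.4561, -0.1841, 0.2319]
tcp_rot: [-3.129, 0.256, 0.001]
ft_force: [1.6, 0.2, 1.4]
grip_width: 0.759
gripper_force: 0.0
```

Run:
```python
from h import *
c,im,d=grab("wrist");W=cloud(c,d)
th=np.radians(-9.02);ex=np.array([np.cos(th),np.sin(th)]);ey=np.array([-ex[1],ex[0]]);c0=np.array([.627,-.210])
L=np.dstack([(W[...,:2]-c0)@ex,(W[...,:2]-c0)@ey,W[...,2]])
m=(L[...,2]>.095)&(L[...,2]<.132)&(abs(L[...,1])<.02)&(L[...,0]<-.115)&(L[...,0]>-.2)
print("knob",m.sum(),np.percentile(L[m],[2,50,98],0).round(4))
m=(L[...,2]>.14)&(L[...,2]<.16)&(L[...,0]<-.09);print("box top front edge",np.percentile(L[m][:,0],1).round(4))
c,t,_=grab("top");o=np.zeros((420,1120,3),np.uint8);o[:,:560]=im;o[:,560:]=t
cv2.imwrite("pics/w7.png",cv2.resize(o,(800,300))[:,:,::-1])
```

```text
knob 1360 [[-0.1544 -0.0136  0.1142]
 [-0.1405 -0.0013  0.1208]
 [-0.1163  0.0117  0.1268]]
box top front edge -0.0977
```

View pics/w7.png

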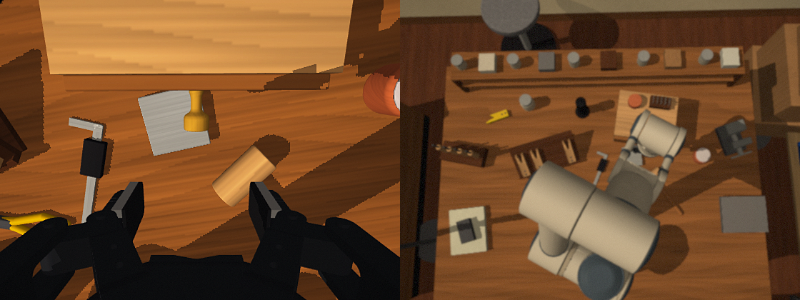

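The drawer front is flush: the knob face is at -0.154 m, against about -0.153 m expected when shut. The three sound pins are on the rack, the caliper, block and mallet are in place, and the gripper is clear.

```bash
python3 -c "
from bench import robot
print(robot.sign_off())"
```

```text
the job is handed in; nothing more can be done
None
```

The broken pin is in the scrap drawer and the drawer is pushed fully shut. The three sound pins are still on the rack, and the job was handed in at about 19 s.

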